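# Load the analyser with the full sample tins

### The arm

A 6-joint arm with a two-finger parallel gripper is mounted at the origin on the work surface. World frame = base frame: x ahead of the robot, y to its left, z up, the work surface at z = 0. Lengths are in m, angles in rad, forces in N, time in s.
With the tool pointing down it reaches from about 0.275 to 0.825 m from the base axis. Payload 4.9 kg.
Tool frame: the origin (TCP) lies midway between the tips of the shut fingers; the grasp point (between the pads) lies 19 mm behind it (grip_point_offset is the distance from the TCP to the grasp point, in m); z points along the fingers, y is the line along which they close (so a half turn about z gives the same grasp; the last joint's range is limited). The gripper opens to 85 mm and grips with 20 to 120 N. Pads are 22 mm wide; open, the fingers measure 114 mm over their backs; the gripper's body (76 mm by 85 mm) begins 54 mm behind the grasp point. The pads swing forward as they close: fully open they stand 13 mm farther back than shut.
Start: joints at [-1.259, 0.326, -0.193, 1.052, 0, 1.437], TCP at [0.237, -0.496, 0.207] pointing down, gripper open.
Joint ranges: [-2.65, 2.65], [-0.97, 1.79], [-1.3, 1.35], [-1.93, 2.1], [-1.47, 1.37], [-3.14, 3.14]. Speed limits (rad/s): [2.57, 2.57, 3.14, 3.14, 3.14, 3.14].

### API

Orientations are given as a rotation vector (axis times angle).
In Python, from cell import * gives the robot as it stands. Calls block until the motion is done:
- movep(position, orientation): joint-space move of the TCP to a pose.
- move_l(position, velocity=0.15, rot=None, until_force=None): straight line of the TCP; rot=None keeps the orientation; velocity is the mean speed in m/s. With until_force (N) it stops when the force on the tool has changed by that much, and returns True; else False.
- set_joints(angles): joint-space move.
- let_go() and grab(newtons=None): open the fingers fully, or close them until they stop; newtons is the grip in N (None keeps the last).
- sleep(seconds).
- ik(position, orientation): joint angles nearest the present ones, or None.
- get_state(): the state.
- grab_frame(name): name is "scene" or "top" or "wrist"; returns a dict with "img" (480x640x3 uint8, red, green, blue), "fx", "fy", "cx", "cy" (pixels), "cam_to_world" (4x4, takes a point from camera to world coordinates); the wrist camera has in their place "T_tool_cam" (4x4, takes a point from camera to tool coordinates, whose origin is the TCP and whose axes are the flange's). Camera axes: x right, y down, z forward; pixel columns grow to the right and rows downward; lengths in m; the calibration is good to about 2 mm. A picture is of the moment at which its call begins: read the wrist's pose just before it. There is no depth.
A pose or a line that the arm cannot do raises MotionError and nothing moves.
- sign_off(): hands the job in; it is judged then, once.
Trained networks look in the newest picture that a camera, given by its name, has taken for a name from the list of things; names that differ only in an ending like _2 or _b are one class to them, and where a whole thing is asked for, a point or a joint stands for the part that bears it (a point fixed in the world has none). Each returns a list of dicts, best first, with "score" (0 to 1); they miss things now and then, are a little off and sometimes report something else, mostly with a low value. They report only what shows in the picture. A call takes as long as a camera call. They do not tell look-alikes from the thing itself.
- spot_in(camera, name): "centre" ([column, row] in pixels, amid what is visible of it).
- silhouettes(camera, name): "mask" (480x640 bool, what is visible of it) and "centre" ([column, row] in pixels, amid what is visible of it).
- tip_of(camera, name): "centre" ([column, row] in pixels: a listed point, or the origin of a listed thing).
The state is a dict: "clock": time; "q": joint angles; "joint_velocities": joint speeds; "tau": joint torques, N m; "position": TCP position; "eef_rot": TCP orientation; "contact_force": force on the tool from outside, world axes, zero at the start; "wrist_torque": the same for the moment, N m; "finger_gap": opening from 0.0 (shut) to 1.0 (fully open); "grasp_force": force on a finger pad.
Only numpy, scipy, OpenCV 4.12 (cv2) and the standard library are available. Lean on these libraries where they do the work, as an engineer would, in place of code of your own. Each camera call takes 0.05 s, during which the arm holds its last target. There are 200 camera calls.

### The job

Draw the analyser's sample tray all the way out to its stop. The sealed tins on the bench look alike, but some are full and some are empty: feel the weight of each, stand the full ones upright in the sample tray and, at any time, stand the empty ones upright in the white return tray. With all the full tins aboard, ease the sample tray back under the overhang, without slamming it, until you feel it fully home against its inner stop; leave the other things on the bench alone.

Things in the scene. Friction and masses are not known exactly. Their poses are not given: they have to be found in the camera images.
- tin_1: sealed round metal sample tin, 44 mm diameter, 32 mm tall, origin at the centre of its underside, z up; all six look alike and any may be full (about 260 to 360 g) or empty (about 35 to 55 g), to be felt by its weight; None if absent in this run
- tin_2: sealed round metal sample tin, 44 mm diameter, 32 mm tall, origin at the centre of its underside, z up; all six look alike and any may be full (about 260 to 360 g) or empty (about 35 to 55 g), to be felt by its weight; None if absent in this run
- tin_3: sealed round metal sample tin, 44 mm diameter, 32 mm tall, origin at the centre of its underside, z up; all six look alike and any may be full (about 260 to 360 g) or empty (about 35 to 55 g), to be felt by its weight; None if absent in this run
- tin_4: sealed round metal sample tin, 44 mm diameter, 32 mm tall, origin at the centre of its underside, z up; all six look alike and any may be full (about 260 to 360 g) or empty (about 35 to 55 g), to be felt by its weight; None if absent in this run
- tin_5: sealed round metal sample tin, 44 mm diameter, 32 mm tall, origin at the centre of its underside, z up; all six look alike and any may be full (about 260 to 360 g) or empty (about 35 to 55 g), to be felt by its weight; None if absent in this run
- tin_6: sealed round metal sample tin, 44 mm diameter, 32 mm tall, origin at the centre of its underside, z up; all six look alike and any may be full (about 260 to 360 g) or empty (about 35 to 55 g), to be felt by its weight; None if absent in this run
- carriage (a joint): travel of the steel sample tray on its track, m: 0 = fully home against the inner stop under the overhang, 0.17 = fully drawn out against the outer stop; grows as the tray comes out (towards the analyser's -y); about 2.5 N of sliding friction, it stays where it is left
- tray (a point): centre of the sample tray's floor, moving with the tray. Floor inside 230 mm (x) by 100 mm (y), rim 12 mm high above the floor and 5 mm thick; tray floor 18 mm above the bench; axes as the analyser's. A flat tongue on its -y side carries the handle
- handle (a point): grip point of the tray's handle, an upright black round post 22 mm in diameter on the tongue, 150 mm from the tray's centre towards its -y; the post's top is 88 mm above the bench and this point 68 mm above it (20 mm below the top); moves with the tray
- mouth (a point): fixed point on the analyser: middle of the lower edge of the overhanging roof's front face, 85 mm above the bench (roof top 125 mm, 300 mm wide in x); its axes are the analyser's, the tray comes out to -y. The floor centre of the drawn-out tray lies 120 mm in front of this face, that of the home tray 50 mm behind it
- return_tray: white plastic open tray, fixed, 230 mm (x) by 140 mm (y) outside, walls 4 mm thick and 25 mm high, floor about 4 mm thick; origin at the centre of its underside
- jar: bystander, not part of the job: amber jar with white cap, 68 mm diameter, 60 mm tall, origin at the centre of its underside
- mouse: bystander, not part of the job: black computer mouse, round, 62 mm across, 30 mm high, origin at the centre of its underside
- driver: bystander, not part of the job: screwdriver lying on the bench, 160 mm long, along its x axis
Not all that is in view belongs to the job. What is shaped like the tin_5 but turquoise is not meant. Leave any green look-alike of the tin_1 alone.

How it is judged:
On the way, in this order (a step that is already met when the one before it is completed fails the run):
1. the sample tray is drawn fully out to its stop (value of joint carriage above 0.16 m), for 0.2 s.
2. all the full tins stand upright in the sample tray while it is still drawn out of the overhang (a tin bearing on its support with over 1.5 N counts as full) (((x of tin_1 in the frame of tray between -0.1 and 0.1 m and y of tin_1 in the frame of tray between -0.035 and 0.035 m and z of tin_1 in the frame of tray between -0.006 and 0.006 m and angle between tin_1's own z axis and vertical below 0.12 rad) or contact force between tin_1 and anything else below 1.5 N) and ((x of tin_2 in the frame of tray between -0.1 and 0.1 m and y of tin_2 in the frame of tray between -0.035 and 0.035 m and z of tin_2 in the frame of tray between -0.006 and 0.006 m and angle between tin_2's own z axis and vertical below 0.12 rad) or contact force between tin_2 and anything else below 1.5 N) and ((x of tin_3 in the frame of tray between -0.1 and 0.1 m and y of tin_3 in the frame of tray between -0.035 and 0.035 m and z of tin_3 in the frame of tray between -0.006 and 0.006 m and angle between tin_3's own z axis and vertical below 0.12 rad) or contact force between tin_3 and anything else below 1.5 N) and ((x of tin_4 in the frame of tray between -0.1 and 0.1 m and y of tin_4 in the frame of tray between -0.035 and 0.035 m and z of tin_4 in the frame of tray between -0.006 and 0.006 m and angle between tin_4's own z axis and vertical below 0.12 rad) or contact force between tin_4 and anything else below 1.5 N) and ((x of tin_5 in the frame of tray between -0.1 and 0.1 m and y of tin_5 in the frame of tray between -0.035 and 0.035 m and z of tin_5 in the frame of tray between -0.006 and 0.006 m and angle between tin_5's own z axis and vertical below 0.12 rad) or contact force between tin_5 and anything else below 1.5 N) and ((x of tin_6 in the frame of tray between -0.1 and 0.1 m and y of tin_6 in the frame of tray between -0.035 and 0.035 m and z of tin_6 in the frame of tray between -0.006 and 0.006 m and angle between tin_6's own z axis and vertical below 0.12 rad) or contact force between tin_6 and anything else below 1.5 N) and value of joint carriage above 0.11 m), for 0.2 s.
3. the sample tray is pushed fully home (value of joint carriage below 0.004 m), for 0.2 s.
At the end, for the whole second after the job is handed in: every full tin stands upright on the floor of the sample tray, every empty one upright on the floor of the white return tray (tilt under 0.12 rad), the sample tray is within 4 mm of its inner stop, and everything is at rest; a tin that bears on its support with over 1.5 N is full, with less empty (((x of tin_1 in the frame of tray between -0.1 and 0.1 m and y of tin_1 in the frame of tray between -0.035 and 0.035 m and z of tin_1 in the frame of tray between -0.006 and 0.006 m and angle between tin_1's own z axis and vertical below 0.12 rad and contact force between tin_1 and anything else above 1.5 N) or (x of tin_1 in the frame of return_tray between -0.097 and 0.097 m and y of tin_1 in the frame of return_tray between -0.052 and 0.052 m and z of tin_1 in the frame of return_tray between -0.002 and 0.012 m and angle between tin_1's own z axis and vertical below 0.12 rad and contact force between tin_1 and anything else below 1.5 N)) and ((x of tin_2 in the frame of tray between -0.1 and 0.1 m and y of tin_2 in the frame of tray between -0.035 and 0.035 m and z of tin_2 in the frame of tray between -0.006 and 0.006 m and angle between tin_2's own z axis and vertical below 0.12 rad and contact force between tin_2 and anything else above 1.5 N) or (x of tin_2 in the frame of return_tray between -0.097 and 0.097 m and y of tin_2 in the frame of return_tray between -0.052 and 0.052 m and z of tin_2 in the frame of return_tray between -0.002 and 0.012 m and angle between tin_2's own z axis and vertical below 0.12 rad and contact force between tin_2 and anything else below 1.5 N)) and ((x of tin_3 in the frame of tray between -0.1 and 0.1 m and y of tin_3 in the frame of tray between -0.035 and 0.035 m and z of tin_3 in the frame of tray between -0.006 and 0.006 m and angle between tin_3's own z axis and vertical below 0.12 rad and contact force between tin_3 and anything else above 1.5 N) or (x of tin_3 in the frame of return_tray between -0.097 and 0.097 m and y of tin_3 in the frame of return_tray between -0.052 and 0.052 m and z of tin_3 in the frame of return_tray between -0.002 and 0.012 m and angle between tin_3's own z axis and vertical below 0.12 rad and contact force between tin_3 and anything else below 1.5 N)) and ((x of tin_4 in the frame of tray between -0.1 and 0.1 m and y of tin_4 in the frame of tray between -0.035 and 0.035 m and z of tin_4 in the frame of tray between -0.006 and 0.006 m and angle between tin_4's own z axis and vertical below 0.12 rad and contact force between tin_4 and anything else above 1.5 N) or (x of tin_4 in the frame of return_tray between -0.097 and 0.097 m and y of tin_4 in the frame of return_tray between -0.052 and 0.052 m and z of tin_4 in the frame of return_tray between -0.002 and 0.012 m and angle between tin_4's own z axis and vertical below 0.12 rad and contact force between tin_4 and anything else below 1.5 N)) and ((x of tin_5 in the frame of tray between -0.1 and 0.1 m and y of tin_5 in the frame of tray between -0.035 and 0.035 m and z of tin_5 in the frame of tray between -0.006 and 0.006 m and angle between tin_5's own z axis and vertical below 0.12 rad and contact force between tin_5 and anything else above 1.5 N) or (x of tin_5 in the frame of return_tray between -0.097 and 0.097 m and y of tin_5 in the frame of return_tray between -0.052 and 0.052 m and z of tin_5 in the frame of return_tray between -0.002 and 0.012 m and angle between tin_5's own z axis and vertical below 0.12 rad and contact force between tin_5 and anything else below 1.5 N)) and ((x of tin_6 in the frame of tray between -0.1 and 0.1 m and y of tin_6 in the frame of tray between -0.035 and 0.035 m and z of tin_6 in the frame of tray between -0.006 and 0.006 m and angle between tin_6's own z axis and vertical below 0.12 rad and contact force between tin_6 and anything else above 1.5 N) or (x of tin_6 in the frame of return_tray between -0.097 and 0.097 m and y of tin_6 in the frame of return_tray between -0.052 and 0.052 m and z of tin_6 in the frame of return_tray between -0.002 and 0.012 m and angle between tin_6's own z axis and vertical below 0.12 rad and contact force between tin_6 and anything else below 1.5 N)) and value of joint carriage below 0.004 m and linear speed of each of tin_1, tin_2, tin_3, tin_4, tin_5, tin_6 below 0.02 m/s and velocity of joint carriage between -0.01 and 0.01 m/s); the robot touches nothing.
It fails at once if the sample tray is slammed in (faster than 0.35 m/s) (velocity of joint carriage below -0.35 m/s).
It fails at once if the jar, the mouse or the screwdriver is moved by more than 3 cm (distance of any of jar, mouse, driver from where it was at the start of the episode above 0.03 m).
Of tin_1, tin_2, tin_3, tin_4, tin_5, tin_6 only 4 to 6 are there at a start; the rules pass over those that are not, and their reading is None.
At some moment in a run one of tin_1, tin_2, tin_3, tin_4, tin_5, tin_6 may be knocked a few centimetres aside while the robot is not near it.
It also fails if it takes over 210 s, if anything falls off the work surface, if the arm or the gripper's body presses on something with over 40 N, if the wrist force passes 120 N, or if a joint passes its speed limit or range.

## Working session

There is one attempt and no reset: what is moved stays moved. The work goes in short steps, each a Python script; the robot and the scene stay as the last script left them, time stands still between calls to the robot, and variables do not carry over. Pictures are saved under pics/ and viewed, at most 14 in all, crops included, and the job is handed in when it is done.

```bash
ls; mkdir -p pics; cat > h.py <<'E'
from cell import *
import numpy as np, cv2
from scipy.spatial.transform import Rotation as R
def save(img,n): cv2.imwrite(f'pics/{n}.png',cv2.cvtColor(np.ascontiguousarray(img),cv2.COLOR_RGB2BGR))
def ray(f,px,T=None):
    T=np.array(f['cam_to_world']) if T is None else T
    d=np.array([(px[0]-f['cx'])/f['fx'],(px[1]-f['cy'])/f['fy'],1.]); d=T[:3,:3]@d
    return T[:3,3],d/np.linalg.norm(d)
def onz(f,px,z,T=None):
    o,d=ray(f,px,T); return o+d*(z-o[2])/d[2]
def tri(rays):
    A=sum(np.eye(3)-np.outer(d,d) for o,d in rays); b=sum((np.eye(3)-np.outer(d,d))@o for o,d in rays)
    return np.linalg.solve(A,b)
def proj(f,p):
    T=np.linalg.inv(np.array(f['cam_to_world'])); c=T[:3,:3]@p+T[:3,3]
    return np.array([f['fx']*c[0]/c[2]+f['cx'],f['fy']*c[1]/c[2]+f['cy']])
E
python3 - <<'E'
from h import *
s=get_state();print(s['position'],s['eef_rot'],s['clock'],s['contact_force'])
for c in ['top','scene']:
    f=grab_frame(c); save(f['img'],c+'0'); print(c,f['fx'],f['cx'],np.round(f['cam_to_world'],3).tolist())
    for n in ['tin_1','return_tray','jar','mouse','driver','tray','handle']:
        print(n,[(np.round(d['centre']).tolist(),round(d['score'],2),np.round(onz(f,d['centre'],.032 if n=='tin_1' else .0),3)[:2].tolist()) for d in spot_in(c,n)])
    for n in ['tin_1','tray','handle','mouth','return_tray']:
        print('tip',n,[(np.round(d['centre']).tolist(),round(d['score'],2),np.round(onz(f,d['centre'],dict(tin_1=0,tray=.018,handle=.068,mouth=.085,return_tray=0)[n]),3)[:2].tolist()) for d in tip_of(c,n)])
E
```

```text
pics
[ 0.23695778 -0.49565555  0.20649893] [-3.06221716e+00 -6.94089552e-01  2.45924773e-04] 0.0 [-0.49006626  0.74143896  0.97161341]
top 509.4019962513402 321.4097376164951 [[0.019, -0.982, 0.186, 0.358], [-0.999, -0.025, -0.026, 0.079], [0.031, -0.185, -0.982, 1.126], [0.0, 0.0, 0.0, 1.0]]
tin_1 [([354.0, 249.0], 0.77, [0.532, -0.022]), ([366.0, 336.0], 0.76, [0.346, -0.05]), ([407.0, 210.0], 0.69, [0.622, -0.138]), ([398.0, 251.0], 0.67, [0.53, -0.118]), ([353.0, 289.0], 0.61, [0.443, -0.021]), ([358.0, 206.0], 0.56, [0.628, -0.029])]
return_tray [([485.0, 273.0], 0.58, [0.489, -0.319]), ([359.0, 205.0], 0.57, [0.637, -0.036])]
jar [([425.0, 152.0], 0.7, [0.769, -0.189]), ([182.0, 253.0], 0.43, [0.517, 0.356])]
mouse [([352.0, 146.0], 0.69, [0.779, -0.019]), ([407.0, 294.0], 0.38, [0.439, -0.143])]
driver [([300.0, 155.0], 0.73, [0.753, 0.101])]
tray [([402.0, 247.0], 0.72, [0.544, -0.133]), ([181.0, 249.0], 0.66, [0.526, 0.36])]
handle [([181.0, 254.0], 0.87, [0.516, 0.358]), ([423.0, 156.0], 0.43, [0.759, -0.184])]
tip tin_1 [([397.0, 248.0], 0.85, [0.539, -0.122]), ([358.0, 20
[... 1062 characters left out ...]
, 0.78, [0.746, 0.095]), ([540.0, 285.0], 0.37, [0.491, 0.492]), ([466.0, 274.0], 0.27, [0.503, 0.348])]
tray [([466.0, 274.0], 0.56, [0.504, 0.349])]
handle [([466.0, 272.0], 0.71, [0.5, 0.347])]
tip tin_1 [([249.0, 200.0], 0.94, [0.437, -0.14]), ([221.0, 266.0], 0.94, [0.613, -0.138]), ([297.0, 211.0], 0.91, [0.438, -0.027]), ([238.0, 236.0], 0.83, [0.533, -0.129]), ([284.0, 248.0], 0.81, [0.538, -0.025]), ([300.0, 175.0], 0.57, [0.34, -0.05])]
tip tray [([481.0, 282.0], 0.79, [0.524, 0.376]), ([240.0, 237.0], 0.32, [0.547, -0.118])]
tip handle [([406.0, 249.0], 0.59, [0.519, 0.22])]
tip mouth [([497.0, 264.0], 0.94, [0.52, 0.388])]
tip return_tray [([168.0, 202.0], 0.95, [0.489, -0.311])]
```

View pics/top0.png

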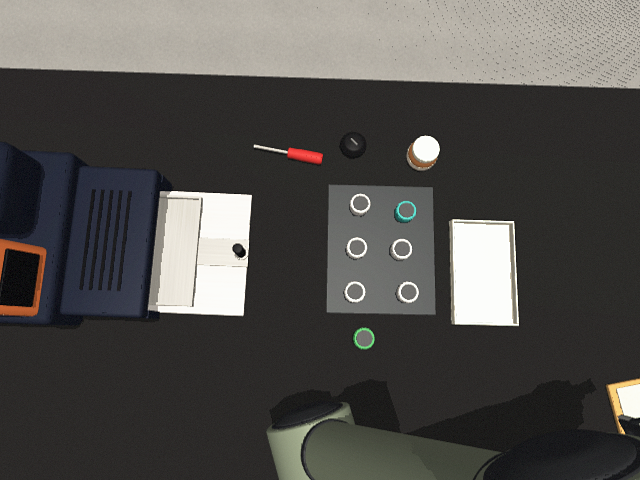

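View pics/scene0.png

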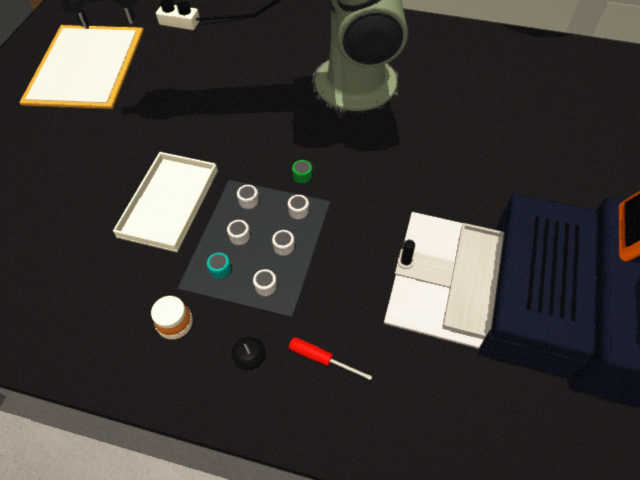

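Five white-rimmed tins stand on the mat, at top-view pixels (359,204), (356,248), (355,292), (401,249) and (408,293). Two look-alikes must be left alone: turquoise at (406,211) and green at (364,338). The black post at (239,250) could be confused with the black mouse at (352,146), but it sits on the tray tongue. The tray is partly out already. Next I'll measure with the wrist camera from two places.

```bash
cat >> h.py <<'E'
DOWN=np.array([np.pi,0,0])
def down(yaw=0.): return (R.from_euler('z',yaw)*R.from_rotvec(DOWN)).as_rotvec()
def wrist():
    s=get_state(); T=np.eye(4); T[:3,:3]=R.from_rotvec(s['eef_rot']).as_matrix(); T[:3,3]=s['position']
    f=grab_frame('wrist'); f['cam_to_world']=T@np.array(f['T_tool_cam']); return f
def rim_colour(f,mask):
    p=f['img'][mask].astype(int); hi=p.max(1); return p[hi>110].mean(0) if (hi>110).any() else p.mean(0)
E
python3 - <<'E'
from h import *
for p in ([.5,.2,.3],[.5,-.07,.3]):
    for y in (0,np.pi/2,np.pi,-np.pi/2):
        q=ik(p,down(y)); print(p,round(y,2),None if q is None else np.round(q,2))
f0=wrist(); print(np.round(f0['T_tool_cam'],3).tolist(),f0['fx'])
views={}
for nm,ps in {'handle':([.5,.17,.30],[.43,.25,.34]),'tins':([.47,-.08,.36],[.55,-.05,.36])}.items():
    for i,p in enumerate(ps):
        movep(p,down(0)); f=wrist(); save(f['img'],f'{nm}{i}')
        for n,z in (('handle',.068),('tray',.018),('mouth',.085)) if nm=='handle' else (('tin_1',0),):
            print(nm,i,n,[(np.round(d['centre'],1).tolist(),round(d['score'],2),np.round(onz(f,d['centre'],z),3)[:2].tolist()) for d in tip_of('wrist',n)])
        if nm=='tins':
            for d in silhouettes('wrist','tin_1'): 
                print(np.round(d['centre']),round(d['score'],2),np.round(onz(f,d['centre'],.03),3)[:2],rim_colour(f,d['mask']).round())
print(get_state()['clock'])
E
```

```text
[0.5, 0.2, 0.3] 0 [ 0.24  0.26 -0.05  1.26  0.   -2.9 ]
[0.5, 0.2, 0.3] 1.57 [ 0.24  0.26 -0.05  1.26  0.    1.81]
[0.5, 0.2, 0.3] 3.14 [ 0.24  0.26 -0.05  1.26  0.    0.24]
[0.5, 0.2, 0.3] -1.57 [ 0.24  0.26 -0.05  1.26  0.   -1.33]
[0.5, -0.07, 0.3] 0 [-0.29  0.2  -0.13  1.24  0.    2.86]
[0.5, -0.07, 0.3] 1.57 [-0.29  0.2  -0.13  1.24  0.    1.29]
[0.5, -0.07, 0.3] 3.14 [-0.29  0.2  -0.13  1.24  0.   -0.29]
[0.5, -0.07, 0.3] -1.57 [-0.29  0.2  -0.13  1.24  0.   -1.86]
[[-0.0, -0.946, -0.325, 0.084], [1.0, -0.0, -0.0, 0.0], [-0.0, -0.325, 0.946, -0.167], [0.0, 0.0, 0.0, 1.0]] 343.9201780457091
handle 0 handle [([267.2, 182.1], 0.92, [0.518, 0.223])]
handle 0 tray [([157.2, 174.5], 0.76, [0.52, 0.372])]
handle 0 mouth []
handle 1 handle [([334.4, 115.6], 0.61, [0.522, 0.225])]
handle 1 tray [([220.5, 116.2], 0.6, [0.522, 0.375])]
handle 1 mouth [([192.6, 111.2], 0.64, [0.526, 0.39])]
tins 0 tin_1 [([344.9, 135.4], 0.89, [0.536, -0.126]), ([276.9, 200.5], 0.83, [0.439, -0.023]), ([292.6, 261.0], 0.77, [0.337, -0.046]), ([280.5, 63.1], 0.73, [0.631, -0.035]), ([355.8, 71.4], 0.57, [0.
[... 369 characters left out ...]
. 153.] 0.25 [0.513 0.321] [178. 166. 152.]
tins 1 tin_1 [([297.9, 246.7], 0.93, [0.442, -0.025]), ([313.0, 304.1], 0.93, [0.336, -0.049]), ([298.7, 189.3], 0.88, [0.536, -0.027]), ([365.1, 189.4], 0.84, [0.536, -0.129]), ([371.4, 130.4], 0.79, [0.622, -0.134]), ([369.1, 250.6], 0.69, [0.435, -0.141]), ([302.9, 120.5], 0.62, [0.636, -0.034])]
[371. 251.] 0.9 [ 0.446 -0.138] [168. 156. 146.]
[305. 122.] 0.88 [ 0.634 -0.038] [190. 183. 172.]
[296. 192.] 0.78 [ 0.538 -0.025] [136. 125. 116.]
[313. 308.] 0.7 [ 0.347 -0.049] [ 37. 139.  54.]
[366. 192.] 0.69 [ 0.538 -0.127] [180. 169. 157.]
[300. 252.] 0.67 [ 0.444 -0.028] [143. 132. 122.]
[378. 132.] 0.61 [ 0.621 -0.138] [ 33. 158. 144.]
11.2417
```

View pics/tins1.png

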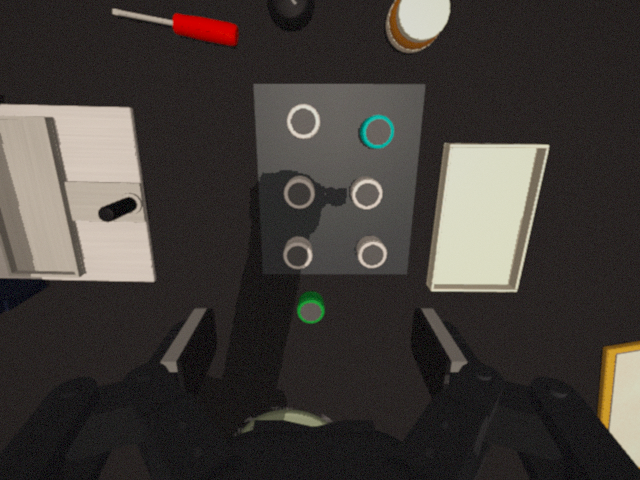

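```bash
python3 - <<'E'
from h import *
rays=[];rt=[]
for p in ([.47,.12,.32],[.47,.2,.32]):
    movep(p,down(np.pi)); f=wrist()
    for n,L in (('handle',rays),('tray',rt)):
        d=tip_of('wrist',n)
        if d: L.append(ray(f,d[0]['centre'])); print(n,d[0]['score'],np.round(onz(f,d[0]['centre'],.068 if n=='handle' else .018),3))
save(f['img'],'handle_close')
for L in (rays,rt):
    if len(L)>1: print(tri(L).round(3))
f=grab_frame('top')
for n in ('tray','return_tray'):
    m=silhouettes('top',n)[0]['mask'].astype(np.uint8); c=max(cv2.findContours(m,0,2)[0],key=cv2.contourArea)[:,0]
    P=np.array([onz(f,p,.025)[:2] for p in c],np.float32); print(n,cv2.minAreaRect(P*1000))
print(get_state()['clock'])
E
```

```text
handle 0.56 [0.518 0.225 0.068]
handle 0.76 [0.518 0.225 0.068]
tray 0.69 [0.524 0.377 0.018]
[0.517 0.225 0.069]
tray ((498.5957946777344, 226.83624267578125), (19.63468360900879, 34.723846435546875), 1.312677025794983)
return_tray ((490.0546875, -306.26214599609375), (231.02377319335938, 148.65939331054688), 0.13198807835578918)
14.5
```

The crop shows the five white tins at (304,122), (299,192), (298,253), (366,193) and (372,252). Turquoise at (377,132) and green at (311,308) are excluded, and the black post on the tongue is at (130,207). Now I'll pull the tray.

```bash
python3 - <<'E'
from h import *
rot=down(np.pi-.035)
movep([.518,.225,.16],rot); move_l([.518,.225,.049],.1)
grab(50); s=get_state(); print(s['position'],s['finger_gap'],s['grasp_force'],s['contact_force'])
hit=move_l([.518-.13*.035,.225-.13,.049],.05,until_force=12); sleep(.4)
s=get_state(); print(hit,s['position'],s['contact_force'],s['finger_gap'],s['clock'])
let_go(); p=s['position']; move_l([p[0],p[1],.17],.15); 
movep([.47,.12,.32],rot); f=wrist(); save(f['img'],'out')
for n,z in (('handle',.068),('tray',.018),('mouth',.085)): print(n,[(d['score'],onz(f,d['centre'],z).round(3)) for d in tip_of('wrist',n)])
f=grab_frame('top')
for n,z in (('handle',.068),('tray',.018),('mouth',.085)): print(n,[(d['score'],onz(f,d['centre'],z).round(3)) for d in tip_of('top',n)])
f=grab_frame('scene')
for n,z in (('handle',.068),('tray',.018),('mouth',.085)): print(n,[(d['score'],onz(f,d['centre'],z).round(3)) for d in tip_of('scene',n)])
E
```

```text
[0.5180613  0.22489947 0.04936865] 0.23157149877691194 48.76809239387512 [-0.89148624 -0.54778943  5.00803506]
True [0.51591777 0.12169827 0.04939116] [-4.07849295 -1.6298636   1.30195732] 0.23130191410667836 19.3417
handle [(0.75, array([0.517, 0.12 , 0.068]))]
tray [(0.65, array([0.525, 0.271, 0.018]))]
mouth [(0.83, array([0.522, 0.392, 0.085]))]
handle []
tray []
mouth [(0.94, array([0.527, 0.392, 0.085]))]
handle [(0.55, array([0.51 , 0.121, 0.068]))]
tray [(0.87, array([0.523, 0.269, 0.018]))]
mouth [(0.6, array([0.523, 0.393, 0.085]))]
```

View pics/out.png

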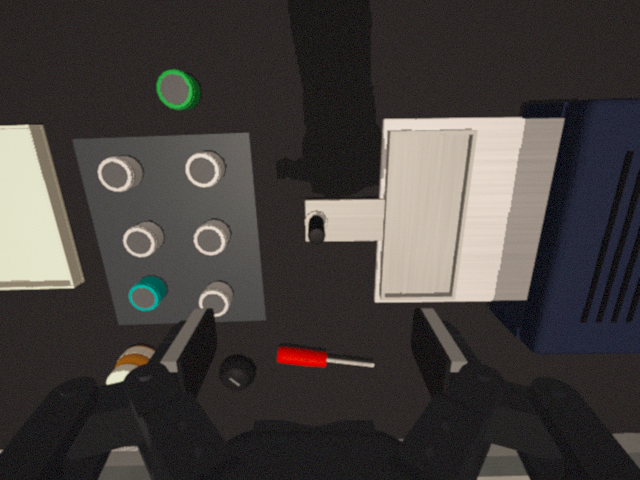

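The tray is out: floor centre (0.523, 0.270), 121 mm in front of the face. Now the first tin, with a weighing.

```bash
cat >> h.py <<'E'
TR=np.array([.523,.270]); RT=np.array([.489,-.314]); YA=-.035
ROT=down(np.pi)
def slot_s(x): return TR+np.array([np.cos(YA)*x,np.sin(YA)*x])
def fz(n=12):
    v=[]
    for _ in range(n): sleep(.03); v.append(get_state()['contact_force'][2])
    return np.mean(v)
def find(prior,two=False):
    """look at a tin with the wrist camera, return xy (checks colour)"""
    rays=[]; prior=np.array(prior); out=None
    for dx in ((-.04,-.09) if two else (-.04,)):
        movep([prior[0]+dx,prior[1],.2],ROT); f=wrist()
        c=[d for d in silhouettes('wrist','tin_1') if d['score']>.4 and np.ptp(rim_colour(f,d['mask']))<50]
        t=[d for d in tip_of('wrist','tin_1')]
        t=[d for d in t if any(np.hypot(*(np.array(d['centre'])-e['centre']))<40 for e in c)]
        t.sort(key=lambda d:np.hypot(*(onz(f,d['centre'],.001)[:2]-prior)))
        if not t: print('none seen'); return None
        p=onz(f,t[0]['centre'],.001)[:2]; e=min(c,key=lambda e:np.hypot(*(np.array(t[0]['centre'])-e['centre'])))
        rays.append(ray(f,t[0]['centre'])); print('seen',p.round(3),t[0]['score'],'rim',rim_colour(f,e['mask']).round(),'mid',onz(f,e['centre'],.022)[:2].round(3))
        out=p if out is None else (out+p)/2
    if two: print('tri',tri(rays).round(4))
    return out
def pick(xy,z=.013):
    movep([*xy,.09],ROT); move_l([*xy,z+.02],.12); f0=fz()
    if move_l([*xy,z],.05,until_force=6): print('BUMP',get_state()['position'])
    grab(30); s=get_state(); print('gap',round(s['finger_gap'],3),'force',round(s['grasp_force'],1))
    move_l([*xy,.16],.12); sleep(.3); w=f0-fz(); s=get_state(); print('WEIGHT',round(w,2),'gap',round(s['finger_gap'],3),'t',round(s['clock'],1)); return w
def place(xy,floor,yaw):
    rot=down(np.pi+yaw); movep([*xy,.15],rot); move_l([*xy,floor+.025],.12)
    h=move_l([*xy,floor+.010],.03,until_force=2.5); z=get_state()['position'][2]; let_go()
    move_l([*xy,.15],.15); print('placed at',np.round(xy,3),h,'z',round(z,4),'t',round(get_state()['clock'],1))
E
python3 - <<'E'
from h import *
p=find([.537,-.026],True)
w=pick(p)
E
```

```text
seen [ 0.538 -0.029] 0.66 rim [174. 163. 152.] mid [ 0.535 -0.03 ]
seen [ 0.537 -0.028] 0.65 rim [166. 154. 143.] mid [ 0.531 -0.03 ]
tri [ 0.5397 -0.0284 -0.0053]
gap 0.002 force 0.0
WEIGHT 0.19 gap 0.002 t 28.7
```

```bash
python3 - <<'E'
from h import *
let_go(); p=find([.537,-.026],True); f=wrist(); save(f['img'],'miss')
E
```

```text
seen [ 0.538 -0.028] 0.88 rim [175. 163. 152.] mid [ 0.535 -0.033]
seen [ 0.532 -0.031] 0.88 rim [166. 154. 143.] mid [ 0.535 -0.032]
tri [ 0.5517 -0.0296 -0.0411]
```

View pics/miss.png

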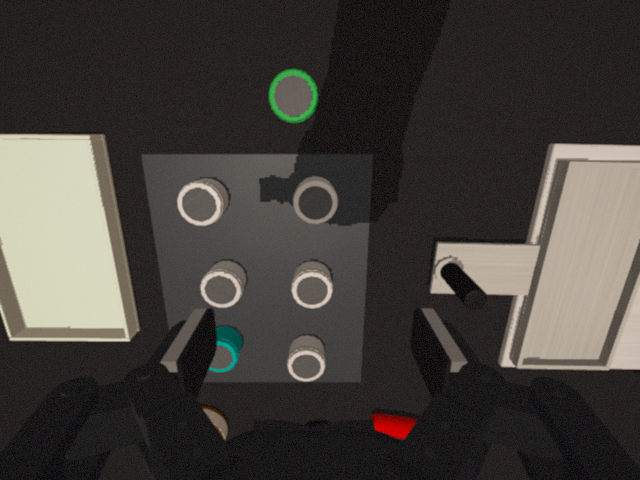

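```bash
python3 - <<'E'
from h import *
p=[.537,-.030]
movep([*p,.09],ROT); move_l([*p,.024],.12); f0=fz()
print(move_l([*p,.004],.05,until_force=6),get_state()['position'])
grab(30); s=get_state(); print(s['finger_gap'],s['grasp_force'])
if s['finger_gap']>.1:
    move_l([*p,.16],.12); sleep(.3); print('W',f0-fz(),get_state()['finger_gap'],get_state()['clock'])
E
```

```text
False [ 0.53662112 -0.02992545  0.00354254]
0.47921115428834477 29.687627255916595
W 2.4041304033473025 0.471720577702007 35.375
```

```bash
sed -i 's/floor+.010\],.03/floor+.002],.03/; s/def pick(xy,z=.013)/def pick(xy,z=.004)/' h.py; python3 - <<'E'
from h import *
place(slot_s(-.08),.018,YA)
p=find([.536,-.129])
w=pick(p)
E
```

```text
placed at [0.443 0.273] True z 0.0227 t 39.8
seen [ 0.536 -0.128] 0.82 rim [172. 161. 150.] mid [ 0.535 -0.125]
gap 0.482 force 29.7
WEIGHT 0.37 gap 0.475 t 46.3
```

```bash
python3 - <<'E'
from h import *
place(RT+[0,0],.004,0)
movep([.43,-.31,.3],ROT); f=wrist(); save(f['img'],'ret1')
for n,z in (('tin_1',.004),('return_tray',0)): print(n,[(d['score'],onz(f,d['centre'],z)[:2].round(3)) for d in tip_of('wrist',n)])
movep([.45,.2,.33],ROT); f=wrist(); save(f['img'],'samp1')
for n,z in (('tin_1',.018),('tray',.018)): print(n,[(d['score'],onz(f,d['centre'],z)[:2].round(3)) for d in tip_of('wrist',n)])
i=np.hstack([cv2.resize(cv2.imread(f'pics/{n}.png'),(400,300)) for n in('ret1','samp1')]); cv2.imwrite('pics/pair1.png',i)
print(get_state()['clock'])
E
```

```text
placed at [ 0.489 -0.314] True z 0.0087 t 50.5
tin_1 [(0.88, array([ 0.628, -0.038])), (0.8, array([ 0.339, -0.043])), (0.77, array([ 0.482, -0.316])), (0.66, array([ 0.443, -0.141])), (0.65, array([ 0.444, -0.022]))]
return_tray [(0.7, array([ 0.491, -0.31 ]))]
tin_1 [(0.95, array([ 0.435, -0.016])), (0.95, array([0.439, 0.27 ])), (0.89, array([ 0.625, -0.025])), (0.69, array([ 0.344, -0.036])), (0.56, array([ 0.44 , -0.128]))]
tray [(0.79, array([0.52 , 0.278])), (0.49, array([0.44 , 0.271]))]
53.3333
```

View pics/pair1.png

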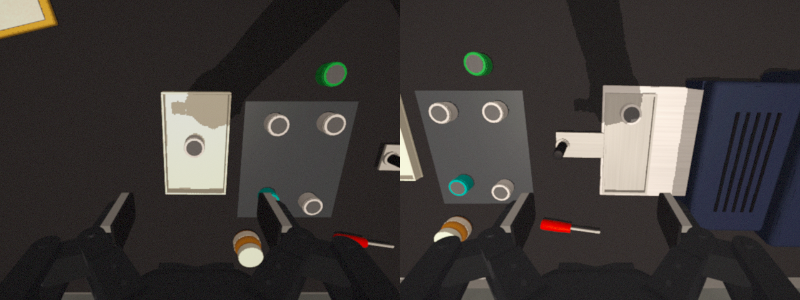

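Both placements are good: one tin is centred in the return tray (left half, 195,146) and one is at the near end of the sample tray (right half, 631,114). Three white tins remain.

```bash
python3 - <<'E'
from h import *
S=[.08,.027,-.027]; E=[.065,-.065]
for pr in ([.633,-.036],[.440,-.026],[.440,-.140]):
    p=find(pr)
    if p is None or np.hypot(*(p-pr))>.05: print('moved?',p); break
    w=pick(p); g=get_state()['finger_gap']
    if not .42<g<.55 or .9<w<1.9: print('check grasp'); break
    if w>1.4: place(slot_s(S.pop(0)),.018,YA)
    else: place(RT+[E.pop(0),0],.004,0)
E
```

```text
seen [ 0.634 -0.034] 0.56 rim [174. 163. 152.] mid [ 0.635 -0.035]
gap 0.478 force 29.8
WEIGHT 3.47 gap 0.476 t 59.5
placed at [0.603 0.267] True z 0.0228 t 63.9
seen [ 0.441 -0.025] 0.83 rim [173. 161. 150.] mid [ 0.438 -0.025]
gap 0.479 force 29.5
WEIGHT 0.08 gap 0.476 t 70.2
placed at [ 0.554 -0.314] True z 0.0087 t 74.8
seen [ 0.442 -0.137] 0.71 rim [176. 164. 153.] mid [ 0.441 -0.141]
gap 0.479 force 29.5
WEIGHT 0.34 gap 0.476 t 80.7
placed at [ 0.424 -0.314] True z 0.0087 t 84.9
```

```bash
python3 - <<'E'
from h import *
movep([.43,-.31,.3],ROT); f=wrist(); save(f['img'],'ret2')
for n,z in (('tin_1',.004),('return_tray',0)): print(n,[(d['score'],onz(f,d['centre'],z)[:2].round(3)) for d in tip_of('wrist',n)])
movep([.45,.2,.33],ROT); f=wrist(); save(f['img'],'samp2')
for n,z in (('tin_1',.018),('tray',.018),('handle',.068)): print(n,[(d['score'],onz(f,d['centre'],z)[:2].round(3)) for d in tip_of('wrist',n)])
i=np.hstack([cv2.resize(cv2.imread(f'pics/{n}.png'),(400,300)) for n in('ret2','samp2')]); cv2.imwrite('pics/pair2.png',i)
E
```

```text
tin_1 [(0.94, array([ 0.55 , -0.313])), (0.93, array([ 0.487, -0.313])), (0.77, array([ 0.624, -0.143])), (0.71, array([ 0.42 , -0.316])), (0.61, array([ 0.341, -0.045]))]
return_tray [(0.77, array([ 0.491, -0.307]))]
tin_1 [(0.8, array([0.606, 0.268])), (0.79, array([ 0.615, -0.127])), (0.69, array([ 0.342, -0.035])), (0.67, array([0.443, 0.27 ]))]
tray [(0.79, array([0.52 , 0.272]))]
handle [(0.85, array([0.514, 0.118]))]
```

View pics/pair2.png

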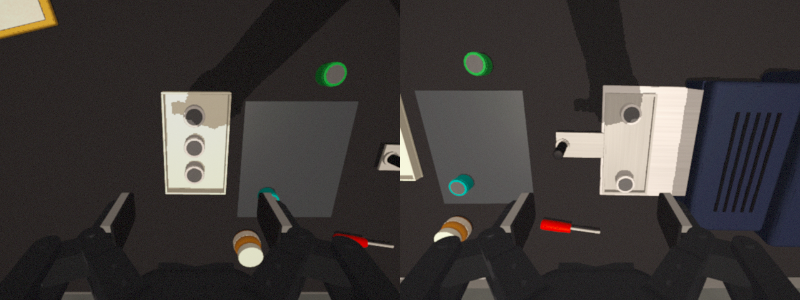

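All five tins are upright in the correct trays: three in the return tray (left half), two in the sample tray (right half), and the mat holds only the turquoise decoy. Now I'll push the sample tray home.

```bash
python3 - <<'E'
from h import *
rot=down(np.pi+YA); h=np.array([.516,.121])
movep([*h,.16],rot); move_l([*h,.049],.1); grab(50); print(get_state()['finger_gap'])
a=h+np.array([.035,1])*.15; b=h+np.array([.035,1])*.19
print(move_l([*a,.049],.05,until_force=25),get_state()['position'])
print(move_l([*b,.049],.025,until_force=15)); s=get_state(); print(s['position'],s['contact_force'],s['finger_gap'])
sleep(.4); let_go(); p=get_state()['position']; print(p); move_l([p[0],p[1],.2],.12)
movep([.44,.22,.33],rot); f=wrist(); save(f['img'],'home')
for n,z in (('handle',.068),('tin_1',.018)): print(n,[(d['score'],onz(f,d['centre'],z)[:2].round(3)) for d in tip_of('wrist',n)])
print(get_state()['clock'])
E
```

```text
0.23422469627031303
False [0.51931272 0.27019624 0.04932791]
True
[0.51971844 0.29106147 0.04939778] [ 0.16600193 -1.83011113  4.74213464] 0.2303971439778945
[0.51907452 0.29147405 0.04892927]
handle [(0.61, array([0.518, 0.292]))]
tin_1 [(0.75, array([ 0.61 , -0.127])), (0.62, array([ 0.344, -0.035])), (0.54, array([0.445, 0.436])), (0.5, array([0.605, 0.438]))]
97.875
```

View pics/home.png

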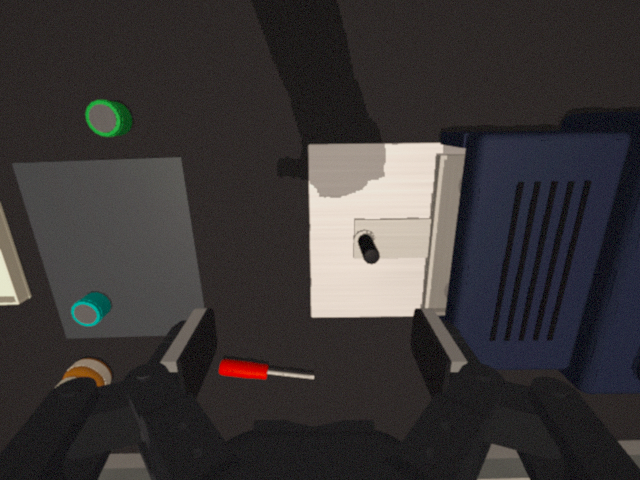

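```bash
python3 - <<'E'
from h import *
movep([.43,-.31,.3],ROT); f=wrist()
r=[onz(f,d['centre'],.004)[:2].round(3) for d in tip_of('wrist','tin_1') if d['score']>.4]; print(r)
n=sum(np.hypot(*(p-q))<.015 for p in r for q in RT+np.array([[0,0],[.065,0],[-.065,0]])); print(n)
if n==3: print(sign_off())
E
```

```text
[array([ 0.422, -0.314]), array([ 0.343, -0.048]), array([ 0.488, -0.316]), array([ 0.618, -0.145]), array([ 0.554, -0.313]), array([ 0.76 , -0.181])]
3
the job is handed in; nothing more can be done
None
```

I handed the job in: both full tins (about 2.4 N and 3.5 N) stand in the sample tray, which is home against its inner stop, and the three empties stand in the return tray; no verdict came back.

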